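# Feel along the raised dots on a bowl's rim

### The job

Check the raised decoration on the bisque bowl that stands on the sprung stand: with a fingertip, trace gently along the row of six raised dots on its rim, starting at the blue dot and touching every dot in turn to the brown one at the other end of the row, then take the hand away. Do not lift, turn or shift the bowl or press hard on it, and leave the cup, the jar and the brush alone.

Things in the scene. Friction and masses are not known exactly. Their poses are not given: they have to be found in the camera images.
- bowl_rim (a point): Centre of the mouth of the bowl, level with its rim (z up, 130 mm above the table). The bowl is off-white bisque-fired stoneware, 220 mm across, 60 mm high, foot 160 mm across, 0.9 kg, hollow, with a thick flat rim 20 mm wide (mid-line radius 100 mm). The point's +x axis points to the middle of the row of dots (between dot3 and dot4).
- platform (a joint): How far the dark top plate (190 mm square) of the grey sprung stand has sunk, in m: 0 at the top stop, where it starts and returns to by itself, 0.020 fully down. It moves straight down only, carrying the bowl. Pushing down on the bowl first takes about 1 N to start it and then about 0.3 N more for each mm.
- stand: The fixed sprung stand: base plate 200 x 200 x 20 mm, four springs and the top plate, whose upper face is 70 mm above the table. Origin at the centre of its underside, z up, x and y along its sides.
- cup_mid (a point): Middle of an off-white bisque cup without a handle standing beside the stand, 72 mm across and 85 mm high, half-way up. To be left alone.
- jar_mid (a point): Middle of a closed amber glaze jar with a white cap standing on the other side of the stand, 64 mm across, 90 mm high, half-way up. To be left alone.
- brush: A brush 160 mm long lying flat on the table beyond the stand; origin under its middle, x along its length. To be left alone.
- dot1: Raised hard, glossy, slippery round dot on the bowl's rim, BLUE, the first of the row: a low dome 16 mm across standing 2.5 mm proud of the rim. Origin at its very top (132.5 mm above the table while the stand is up), z up. The six dots lie on the rim's mid-line circle, radius 100 mm, 45 mm apart (26 degrees), numbered counter-clockwise seen from above.
- dot2: Raised hard, glossy, slippery round dot on the bowl's rim, rust-brown, number 2 of the row: a low dome 16 mm across standing 2.5 mm proud of the rim. Origin at its very top (132.5 mm above the table while the stand is up), z up. The six dots lie on the rim's mid-line circle, radius 100 mm, 45 mm apart (26 degrees), numbered counter-clockwise seen from above.
- dot3: Raised hard, glossy, slippery round dot on the bowl's rim, rust-brown, number 3 of the row: a low dome 16 mm across standing 2.5 mm proud of the rim. Origin at its very top (132.5 mm above the table while the stand is up), z up. The six dots lie on the rim's mid-line circle, radius 100 mm, 45 mm apart (26 degrees), numbered counter-clockwise seen from above.
- dot4: Raised hard, glossy, slippery round dot on the bowl's rim, rust-brown, number 4 of the row: a low dome 16 mm across standing 2.5 mm proud of the rim. Origin at its very top (132.5 mm above the table while the stand is up), z up. The six dots lie on the rim's mid-line circle, radius 100 mm, 45 mm apart (26 degrees), numbered counter-clockwise seen from above.
- dot5: Raised hard, glossy, slippery round dot on the bowl's rim, rust-brown, number 5 of the row: a low dome 16 mm across standing 2.5 mm proud of the rim. Origin at its very top (132.5 mm above the table while the stand is up), z up. The six dots lie on the rim's mid-line circle, radius 100 mm, 45 mm apart (26 degrees), numbered counter-clockwise seen from above.
- dot6: Raised hard, glossy, slippery round dot on the bowl's rim, rust-brown, the last of the row: a low dome 16 mm across standing 2.5 mm proud of the rim. Origin at its very top (132.5 mm above the table while the stand is up), z up. The six dots lie on the rim's mid-line circle, radius 100 mm, 45 mm apart (26 degrees), numbered counter-clockwise seen from above.
- bowl: The same bowl as a whole, dots included: origin at the centre of its foot's underside, axes as point bowl_rim. It stands loose on the rubber top of the sprung stand, which grips it well; pressing its rim with a few newtons does not tip it, and light dragging does not shift it.
Things that resemble listed ones, but are neither listed nor needed, are in the scene too. Of the things that look like the bowl, the largest one is meant.

How it is judged:
By the outcome, as a careful person would: the job done as asked, in the order asked, and still so for the second after the job is handed in, with the robot touching nothing.
It also fails if it takes over 48 s, if anything falls off the work surface, if the arm or the gripper's body presses on something with over 40 N, if the wrist force passes 120 N, or if a joint passes its speed limit or range.

### The arm

A 6-joint arm with a two-finger parallel gripper is mounted at the origin on the work surface. World frame = base frame: x ahead of the robot, y to its left, z up, the work surface at z = 0. Lengths are in mm, angles in degrees, forces in N, time in s.
With the tool pointing down it reaches from about 350 to 850 mm from the base axis. Payload 8.1 kg.
Tool frame: the origin (TCP) lies at the very end of the fingers, on their centre line; the grasp point (between the pads) lies 19 mm behind it (r.grip_depth is the distance from the TCP to the grasp point, in mm); y points along the fingers, z is the direction in which the jaws open and shut, and the axes are right-handed (so a half turn about y gives the same grasp; the last joint's range is limited). The gripper opens to 85 mm and grips with 20 to 120 N. Pads are 22 mm wide; open, the fingers measure 114 mm over their backs; the gripper's body (76 mm by 85 mm) begins 54 mm behind the grasp point. The pads swing forward as they close: fully open they stand 13 mm farther back than shut.
Start: joints at [-76.455, 7.471, 85.268, -0, 87.261, -4.893], TCP at [189.785, -569.198, 209.692] pointing down, gripper open.
Joint ranges: [-169.43, 169.43], [-51.17, 129.36], [1.28, 143.12], [-76.62, 256.62], [0, 156.53], [-152.29, 152.29]. Speed limits (degrees/s): [136.94, 136.94, 159.86, 180, 180, 180].

### API

Orientations are given as [roll, pitch, yaw] about the fixed x, y, z axes, in that order (R = Rz(yaw) Ry(pitch) Rx(roll)).
In Python, from bench import readout, eyes, r gives the robot as it stands. The module is installed in compiled form; this text tells all that it offers.
- The arm moves only by the tool move_arm, never from a script. Its argument "motion" is text: rows parted by semicolons, each of 6 numbers parted by spaces: the shift along the world's x, y, z in cm, then the turn, a rotation vector about the world's x, y, z in degrees. A call has 1 to 10 rows; each row is the pose to reach, as a shift and turn from the pose commanded when the call began; what a row does not reach only later rows make up. A row lasts 1/12 s, in which the tool goes at most 41.7 mm and 7.16 degrees, less where a joint would pass 70% of its speed; a pose out of reach is approached as far as the arm can. A call with a gripper value outside its range is refused whole. "fingers" is the finger opening in cm, from 0 to 8.54, set as the call begins (left out, the last holds). The fingers move at their own pace and stop on an object; "squeeze" is the grip in N (left out, the last holds). Time passes only in rows, so rows that repeat a pose let the fingers close. It gives the time, the measured TCP pose, the force and the opening at its end, in the units of the state.
- readout.sense(): the state, without advancing time (a new reading comes with each control period).
- eyes.snapshot(name): name is "scene" or "top"; returns a dict with "image" (384x512x3 uint8, blue, green, red), "fx", "fy", "cx", "cy" (pixels), "world_to_cam" (4x4, takes a point from world to camera coordinates). Camera axes: x right, y down, z forward; pixel columns grow to the right and rows downward; lengths in mm; the calibration is good to about 2 mm. A picture is of the moment at which its call begins. There is no depth.
- r.hand_in(): hands the job in, once; it reports no verdict.
The state is a dict: "time": time; "joint_pos": joint angles; "qd": joint speeds; "joint_efforts": joint torques, N m; "tool_pos": TCP position; "tcp_rot": TCP orientation; "ft_force": force on the tool from outside, world axes, zero at the start; "wrist_torque": the same for the moment, N m; "finger_gap": finger opening in mm.
Only numpy, scipy, OpenCV 4.12 (cv2) and the standard library are available. Lean on these libraries where they do the work, as an engineer would, in place of code of your own. Each camera call takes 0.05 s, during which the arm holds its last target. There are 200 camera calls.

## Working session

There is one attempt and no reset: what is moved stays moved. The work goes in short steps, Python scripts to look and compute and a tool call to move; the robot and the scene stay as the last step left them, time stands still between calls to the robot, and variables do not carry over. Pictures are saved under pics/ and viewed, about 8 in all and at most 12, crops included, and the job is handed in when it is done.

Besides the shell and the picture viewer there is one more tool, called after "Call:" by a JSON object that holds its "fn" and its "kwargs". move_arm: Moves the arm, as the interface text tells. Its arguments: {"type":"object","properties":{"motion":{"type":"string"},"fingers":{"type":"number"},"squeeze":{"type":"number"}},"required":["motion"]}

```bash
mkdir -p pics; python3 - <<'E'
from bench import readout, eyes, r
import cv2,numpy as np
for n in("scene","top"):
    s=eyes.snapshot(n); cv2.imwrite(f"pics/{n}0.png",s["image"]); np.savez(f"{n}0.npz",**s)
    print(n,s["fx"],s["cx"],s["cy"],np.round(s["world_to_cam"],3).tolist())
print(readout.sense())
E
```

```text
scene 457.74128465913316 262.1662738888107 192.6457581976856 [[-0.698, 0.716, 0.014, 387.311], [0.507, 0.507, -0.697, -179.101], [-0.507, -0.479, -0.717, 1388.176], [0.0, 0.0, 0.0, 1.0]]
top 376.2453443233025 261.3414411406963 191.32777696834427 [[-0.007, -1.0, -0.01, -2.994], [-0.99, 0.008, -0.141, 536.908], [0.141, 0.009, -0.99, 1089.805], [0.0, 0.0, 0.0, 1.0]]
{'time': 0.1, 'joint_pos': array([-7.64556230e+01,  7.51287820e+00,  8.53250251e+01, -1.43079150e-03,
        8.72605946e+01, -4.89345853e+00]), 'qd': array([ 0.07712587, -0.10958318, -0.22821323, -0.01528116,  0.01282193,
       -0.04236164]), 'joint_efforts': array([ 9.42429324e-04, -5.70955038e+01, -5.01942444e+01, -1.75450873e-04,
        8.18614120e-03, -3.57077973e-06]), 'tool_pos': array([ 189.64560648, -568.66727444,  208.70846302]), 'tcp_rot': array([-9.00982609e+01,  6.97835702e-03, -1.61562101e+02]), 'ft_force': array([ 0.10860189, -0.29906624, -0.47969216]), 'wrist_torque': array([ 0.01014814, -0.0212258 , -0.0024938 ]), 'finger_gap': 85.53935071664323}
```

View pics/scene0.png

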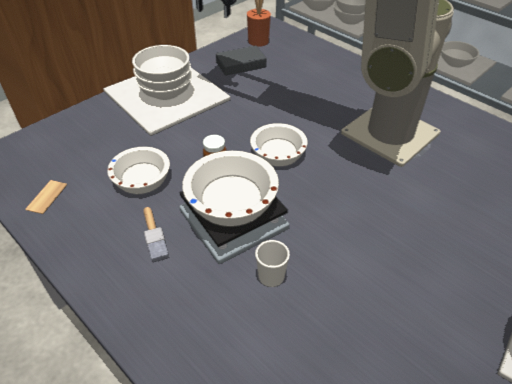

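View pics/top0.png

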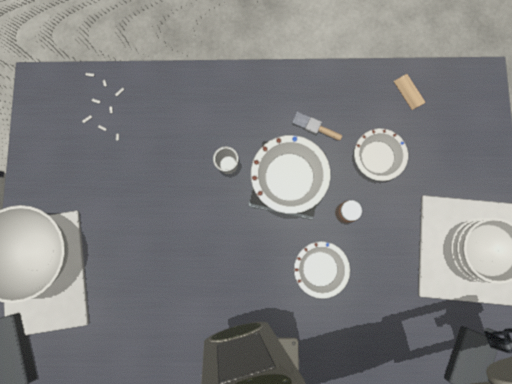

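The large bowl stands on the stand, at about (232,187) in the scene view and (290,175) in the top view. Its blue dot is at (194,201) in the scene view and (295,139) in the top view, and the brown dots run counter-clockwise from there. Next I measure the dots.

```bash
cat > m.py <<'E'
import cv2,numpy as np
def load(n): return dict(np.load(n))
def ray(s,u,v,z):
    M=s["world_to_cam"];R=M[:3,:3];c=-R.T@M[:3,3]
    d=R.T@np.array([(u-s["cx"])/s["fx"],(v-s["cy"])/s["fy"],1]);return c+d*(z-c[2])/d[2]
def proj(s,p):
    q=s["world_to_cam"][:3]@np.append(p,1);return np.array([s["fx"]*q[0]/q[2]+s["cx"],s["fy"]*q[1]/q[2]+s["cy"]])
def dots(s,box):
    x0,y0,x1,y1=box;im=s["image"].astype(int);b,g,r_=im[...,0],im[...,1],im[...,2];o=[]
    for nm,w in(("blue",b-np.maximum(g,r_)-25),("brown",r_-np.maximum(b,g)-25)):
        w=np.clip(w,0,None);w2=np.zeros_like(w);w2[y0:y1,x0:x1]=w[y0:y1,x0:x1]
        n,l,st,_=cv2.connectedComponentsWithStats((w2>0).astype(np.uint8),connectivity=8)
        for i in range(1,n):
            if st[i,4]<4: continue
            yy,xx=np.where(l==i);ww=w2[yy,xx];o.append((nm,(xx*ww).sum()/ww.sum(),(yy*ww).sum()/ww.sum(),st[i,4]))
    return o
E
python3 - <<'E'
from m import *
from scipy.optimize import least_squares
for n,box in(("top0.npz",(248,132,334,216)),("scene0.npz",(182,150,282,222))):
    s=load(n);P=[];
    for nm,u,v,a in dots(s,box):
        p=ray(s,u,v,131.5);P.append(p[:2]);print(n,nm,round(u,1),round(v,1),a,p.round(1))
    P=np.array(P)
    f=least_squares(lambda c:np.hypot(*(P-c[:2]).T)-c[2],[*P.mean(0),100]).x;g=least_squares(lambda c:np.hypot(*(P-c).T)-100,f[:2])
    print("free",f.round(1),"r100",g.x.round(1),g.fun.round(1));d=P-g.x;print(np.degrees(np.arctan2(d[:,1],d[:,0])).round(1))
E
```

```text
top0.npz blue 294.3 138.5 21 [ 672.4 -100.9  131.5]
top0.npz brown 278.1 140.0 11 [668.3 -55.7 131.5]
top0.npz brown 264.5 148.3 13 [644.8 -17.4 131.5]
top0.npz brown 255.9 161.8 10 [606.5   6.8 131.5]
top0.npz brown 254.1 177.6 11 [562.   12.1 131.5]
top0.npz brown 259.6 192.8 10 [519.4  -3.  131.5]
free [573.1 -87.5 100.2] r100 [573.3 -87.3] [ 0.   0.1 -0.  -0.2  0.1  0.1]
[ -7.8  18.4  44.4  70.5  96.5 122.6]
scene0.npz blue 193.0 200.7 30 [ 670.8 -101.7  131.5]
scene0.npz brown 205.6 152.6 26 [ 545.9 -204.   131.5]
scene0.npz brown 264.5 154.6 8 [449.5 -97.7 131.5]
scene0.npz brown 276.1 157.4 7 [437.1 -70.8 131.5]
scene0.npz brown 273.3 188.3 23 [518.4  -3.5 131.5]
scene0.npz brown 264.9 201.4 30 [560.9  11.2 131.5]
scene0.npz brown 208.0 210.5 29 [666.7 -56.5 131.5]
scene0.npz brown 248.8 210.9 30 [605.6   6.2 131.5]
scene0.npz brown 228.2 214.2 29 [643.4 -18.1 131.5]
free [559.1 -97.5 112.1] r100 [559.6 -89.8] [11.9 15.  10.4 24.  -4.4  1.1 12.1  6.5 10.3]
[  -6.1  -96.9 -175.9  171.2  115.5   89.3   17.3   64.4   40.6]
```

The two views agree to about 1–2 mm, and the top-view circle fit gives a radius of 100.2 mm. The averaged dots are (671.6,-101.3), (667.5,-56.1), (644.1,-17.8), (606,6.5), (561.5,11.6) and (518.9,-3.2). I'll shut the fingers and move above the blue dot.

Call:
{"fn": "move_arm", "kwargs": {"motion": "6 6 2 0 0 0; 48.2 46.8 2 0 0 0; 48.2 46.8 2 0 0 0; 48.2 46.8 2 0 0 0; 48.2 46.8 2 0 0 0; 48.2 46.8 2 0 0 0; 48.2 46.8 2 0 0 0; 48.2 46.8 2 0 0 0; 48.2 46.8 2 0 0 0; 48.2 46.8 2 0 0 0", "fingers": 0, "squeeze": 20}}

```text
time: 0.93
tool_pos: [488.7, -277.7, 225.2]
tcp_rot: [-90.0, -0.0, -161.6]
ft_force: [0.8, -1.7, -0.2]
finger_gap: -0.3
```

Call:
{"fn": "move_arm", "kwargs": {"motion": "17 16.5 -4 0 0 0; 17 16.5 -4 0 0 0; 17 16.5 -4 0 0 0; 17 16.5 -4 0 0 0; 17 16.5 -4 0 0 0; 17 16.5 -4 0 0 0; 17 16.5 -4 0 0 0; 17 16.5 -4 0 0 0; 17 16.5 -4 0 0 0; 17 16.5 -4 0 0 0"}}

```text
time: 1.77
tool_pos: [657.2, -115.6, 185.6]
tcp_rot: [-90.0, -0.0, -161.6]
ft_force: [-0.1, 0.1, -0.1]
finger_gap: -0.2
```

Call:
{"fn": "move_arm", "kwargs": {"motion": "1.4 1.4 -1 0 0 0; 1.4 1.4 -2.5 0 0 0; 1.4 1.4 -4 0 0 0; 1.4 1.4 -4 0 0 0; 1.4 1.4 -4 0 0 0; 1.4 1.4 -4 0 0 0; 1.4 1.4 -4 0 0 0"}}

```text
time: 2.35
tool_pos: [672.3, -101.4, 147.4]
tcp_rot: [-89.9, 0.1, -161.6]
ft_force: [-0.3, -0.4, -0.3]
finger_gap: 0.1
```

```bash
python3 - <<'E'
from bench import readout, eyes
from m import *
s=readout.sense();print(s["tool_pos"],s["ft_force"],s["joint_pos"])
t=eyes.snapshot("top");u=eyes.snapshot("scene")
A=cv2.resize(t["image"][110:230,220:350],None,fx=3,fy=3,interpolation=cv2.INTER_CUBIC);B=cv2.resize(u["image"][110:230,150:280],None,fx=3,fy=3,interpolation=cv2.INTER_CUBIC)
cv2.imwrite("pics/c1.png",np.hstack([A,B]))
for x in(t,u):print(proj(x,s["tool_pos"]))
E
```

```text
[ 672.31347408 -101.43716465  147.38194118] [-0.26973776 -0.39626996 -0.25541397] [-1.28978511e+01  2.14685761e+01  7.54497050e+01 -1.25200798e-03
  8.29401256e+01  5.87189152e+01]
[294.89718496 136.86721468]
[191.81717628 196.05391712]
```

View pics/c1.png

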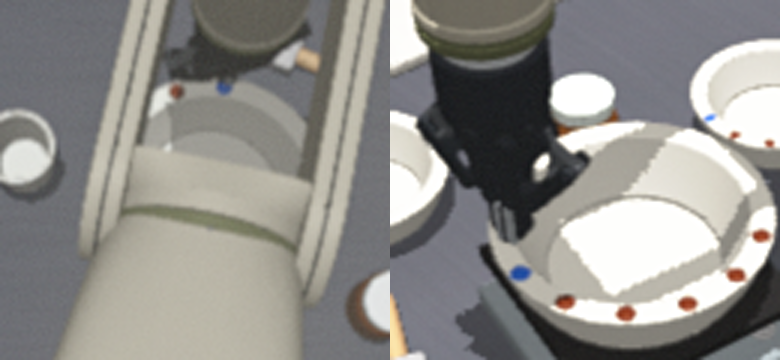

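The scene view shows the shut fingertips just short of the blue dot in the image. The crop puts the tip at about (192,189) px, the projected TCP is at (192,196) and the dot is at (193,201). I'll descend guardedly, watching the force.

Call:
{"fn": "move_arm", "kwargs": {"motion": "0 0 -0.5 0 0 0; 0 0 -1.1 0 0 0; 0 0 -1.1 0 0 0; 0 0 -1.1 0 0 0; 0 0 -1.1 0 0 0; 0 0 -1.1 0 0 0"}}

```text
time: 2.95
tool_pos: [671.8, -100.5, 134.5]
tcp_rot: [-90.0, 0.0, -161.6]
ft_force: [0.0, -0.0, 0.1]
finger_gap: -0.2
```

```bash
python3 - <<'E'
from bench import readout, eyes
from m import *
s=readout.sense();print(s["tool_pos"],s["ft_force"])
u=eyes.snapshot("scene")
B=cv2.resize(u["image"][160:220,165:235],None,fx=8,fy=8,interpolation=cv2.INTER_CUBIC)
cv2.imwrite("pics/c2.png",B)
print((proj(u,s["tool_pos"])-[165,160])*8, (proj(u,[671.6,-101.3,132.5])-[165,160])*8)
E
```

```text
[ 671.77236054 -100.51773442  134.48369572] [ 0.04255734 -0.04209323  0.11408437]
[222.77926707 321.83445142] [222.11065447 325.00837651]
```

View pics/c2.png

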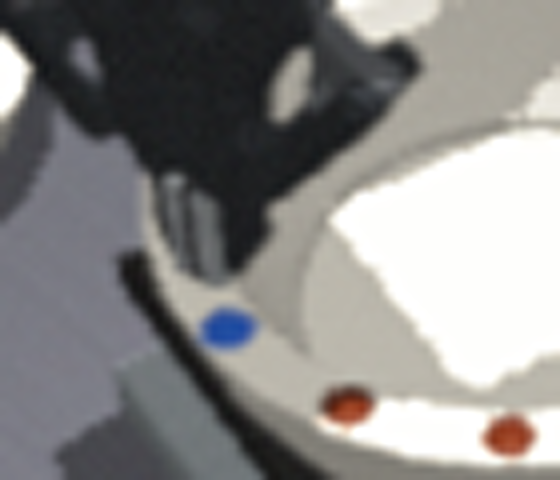

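The visible tip ends about 5 px above the projected TCP, so the fingers may physically end some mm short of it. I'll descend in small steps with a force check.

Call:
{"fn": "move_arm", "kwargs": {"motion": "0 0 -0.05 0 0 0; 0 0 -0.1 0 0 0; 0 0 -0.15 0 0 0; 0 0 -0.2 0 0 0; 0 0 -0.25 0 0 0; 0 0 -0.3 0 0 0; 0 0 -0.3 0 0 0; 0 0 -0.3 0 0 0"}}

```text
time: 3.67
tool_pos: [671.7, -100.6, 131.4]
tcp_rot: [-90.0, -0.0, -161.6]
ft_force: [-0.4, -0.3, 0.1]
finger_gap: -0.1
```

Call:
{"fn": "move_arm", "kwargs": {"motion": "0 0 -0.05 0 0 0; 0 0 -0.1 0 0 0; 0 0 -0.15 0 0 0; 0 0 -0.2 0 0 0; 0 0 -0.25 0 0 0; 0 0 -0.3 0 0 0; 0 0 -0.3 0 0 0; 0 0 -0.3 0 0 0"}}

```text
time: 4.33
tool_pos: [671.7, -100.6, 128.4]
tcp_rot: [-90.0, -0.0, -161.6]
ft_force: [0.1, -0.5, 1.0]
finger_gap: 0.0
```

Call:
{"fn": "move_arm", "kwargs": {"motion": "0 0 0 0 0 0; 0 0 0 0 0 0"}}

```text
time: 4.5
tool_pos: [671.7, -100.6, 128.5]
tcp_rot: [-90.0, -0.0, -161.6]
ft_force: [0.7, -0.4, 0.0]
finger_gap: -0.2
```

```bash
python3 - <<'E'
from bench import readout, eyes
from m import *
for i in range(4):
    u=eyes.snapshot("scene");s=readout.sense();print(s["tool_pos"],s["ft_force"],s["wrist_torque"])
B=cv2.resize(u["image"][160:220,165:235],None,fx=8,fy=8,interpolation=cv2.INTER_CUBIC)
cv2.imwrite("pics/c3.png",B)
a=load("scene0.npz")
for q in(a,u):print([tuple(np.round(d[1:],1)) for d in dots(q,(182,180,282,222))])
E
```

```text
[ 671.75222757 -100.58811367  128.50970443] [ 0.18652379  0.36554669 -0.20215467] [ 0.02375622 -0.00916562  0.03991952]
[ 671.7312436  -100.60580306  128.49712982] [-0.13778904 -0.16186925 -0.19846151] [-0.01015347  0.01320308 -0.03216794]
[ 671.73633697 -100.5900894   128.50645384] [-0.01240386  0.45722188 -0.09026729] [-0.02149444 -0.03472768  0.01742935]
[ 671.69544777 -100.59225413  128.4293175 ] [ 1.38096445 -0.59640252 -0.68387378] [-0.00380275 -0.0321471  -0.00120776]
[(np.float64(193.0), np.float64(200.7), np.float64(30.0)), (np.float64(273.3), np.float64(188.3), np.float64(23.0)), (np.float64(264.9), np.float64(201.4), np.float64(30.0)), (np.float64(208.0), np.float64(210.5), np.float64(29.0)), (np.float64(248.8), np.float64(210.9), np.float64(30.0)), (np.float64(228.2), np.float64(214.2), np.float64(29.0))]
[(np.float64(193.0), np.float64(200.7), np.float64(30.0)), (np.float64(273.3), np.float64(188.3), np.float64(26.0)), (np.float64(264.9), np.float64(201.3), np.float64(30.0)), (np.float64(208.3), np.float64(210.8), np.float64(25.0)), (np.float64(248.8), np.float64(210.9), np.float64(29.0)), (np.float64(228.2), np.float64(214.1), np.float64(30.0))]
```

View pics/c3.png

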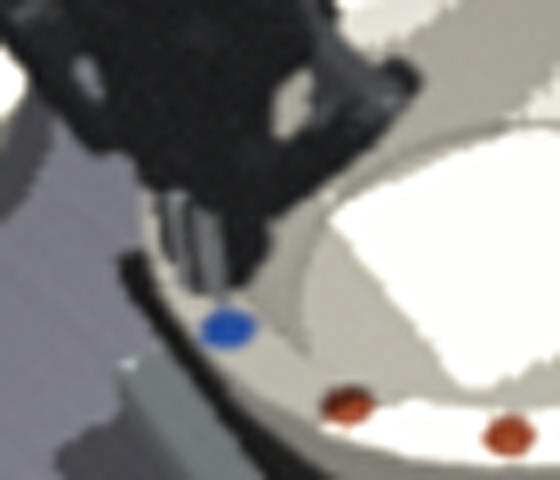

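No contact yet: mean force is about 0, the dots have not moved in the image, and the tip is visibly above the blue dot. I'll go lower.

Call:
{"fn": "move_arm", "kwargs": {"motion": "0 0 -0.1 0 0 0; 0 0 -0.2 0 0 0; 0 0 -0.3 0 0 0; 0 0 -0.4 0 0 0; 0 0 -0.5 0 0 0; 0 0 -0.6 0 0 0; 0 0 -0.6 0 0 0; 0 0 -0.6 0 0 0"}}

```text
time: 5.37
tool_pos: [671.6, -100.6, 122.3]
tcp_rot: [-90.0, -0.0, -161.6]
ft_force: [-0.7, 0.4, 0.4]
finger_gap: -0.1
```

```bash
cat > f.py <<'E'
from bench import readout, eyes
from m import *
import sys
F=[]
for i in range(int(sys.argv[1])):
    u=eyes.snapshot("scene");s=readout.sense();F.append(s["ft_force"])
print(s["time"],s["tool_pos"].round(1),np.mean(F,0).round(2))
a=load("scene0.npz")
for q in(a,u):print([tuple(float(round(x,1)) for x in d[1:]) for d in dots(q,(182,180,282,222))])
if len(sys.argv)>2: cv2.imwrite(sys.argv[2],cv2.resize(u["image"][160:220,165:285],None,fx=6,fy=6,interpolation=cv2.INTER_CUBIC))
E
python3 f.py 8
```

```text
5.7667 [ 671.8 -100.6  122.5] [-0.1   0.19  0.14]
[(193.0, 200.7, 30.0), (273.3, 188.3, 23.0), (264.9, 201.4, 30.0), (208.0, 210.5, 29.0), (248.8, 210.9, 30.0), (228.2, 214.2, 29.0)]
[(193.1, 200.9, 26.0), (273.3, 188.3, 26.0), (264.9, 201.3, 30.0), (208.3, 210.8, 25.0), (248.8, 210.9, 29.0), (228.2, 214.1, 30.0)]
```

Call:
{"fn": "move_arm", "kwargs": {"motion": "0 0 -0.05 0 0 0; 0 0 -0.1 0 0 0; 0 0 -0.15 0 0 0; 0 0 -0.2 0 0 0; 0 0 -0.25 0 0 0; 0 0 -0.3 0 0 0; 0 0 -0.3 0 0 0"}}

```text
time: 6.35
tool_pos: [671.6, -100.6, 119.3]
tcp_rot: [-90.0, -0.0, -161.6]
ft_force: [-0.3, -0.2, -0.9]
finger_gap: 0.2
```

```bash
python3 f.py 8 pics/c4.png
```

```text
6.75 [ 671.7 -100.6  119.5] [0.09 0.12 0.13]
[(193.0, 200.7, 30.0), (273.3, 188.3, 23.0), (264.9, 201.4, 30.0), (208.0, 210.5, 29.0), (248.8, 210.9, 30.0), (228.2, 214.2, 29.0)]
[(193.1, 201.2, 25.0), (273.3, 188.3, 26.0), (264.9, 201.3, 30.0), (208.3, 210.8, 24.0), (248.8, 210.9, 29.0), (228.2, 214.1, 30.0)]
```

View pics/c4.png

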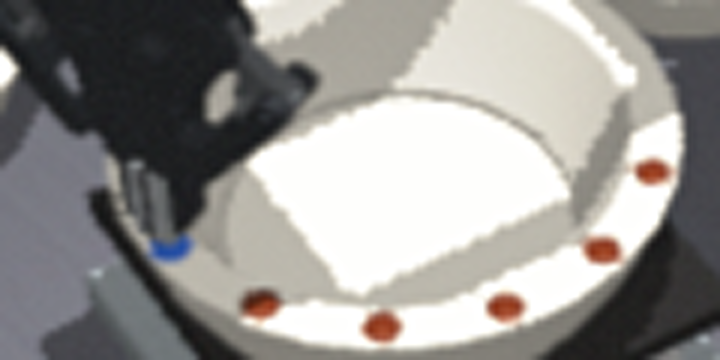

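The tip now just begins to cover the blue dot at (169,246) in the crop, still with no force. I'll continue down.

Call:
{"fn": "move_arm", "kwargs": {"motion": "0 0 -0.05 0 0 0; 0 0 -0.1 0 0 0; 0 0 -0.15 0 0 0; 0 0 -0.2 0 0 0; 0 0 -0.25 0 0 0; 0 0 -0.25 0 0 0"}}

```text
time: 7.25
tool_pos: [671.6, -100.6, 116.8]
tcp_rot: [-90.0, -0.0, -161.6]
ft_force: [-0.4, 0.0, -0.6]
finger_gap: -0.1
```

```bash
python3 f.py 8
```

```text
7.65 [ 671.7 -100.6  117. ] [0.34 0.26 0.03]
[(193.0, 200.7, 30.0), (273.3, 188.3, 23.0), (264.9, 201.4, 30.0), (208.0, 210.5, 29.0), (248.8, 210.9, 30.0), (228.2, 214.2, 29.0)]
[(193.2, 201.5, 19.0), (273.3, 188.3, 26.0), (264.9, 201.3, 30.0), (208.4, 210.8, 25.0), (248.8, 210.9, 29.0), (228.2, 214.1, 30.0)]
```

Call:
{"fn": "move_arm", "kwargs": {"motion": "0 0 -0.05 0 0 0; 0 0 -0.1 0 0 0; 0 0 -0.15 0 0 0; 0 0 -0.2 0 0 0; 0 0 -0.25 0 0 0; 0 0 -0.25 0 0 0"}}

```text
time: 8.15
tool_pos: [671.6, -100.6, 114.3]
tcp_rot: [-90.0, -0.0, -161.6]
ft_force: [0.0, -0.1, 0.0]
finger_gap: -0.0
```

```bash
python3 f.py 8 pics/c5.png
```

```text
8.55 [ 671.7 -100.6  114.5] [-0.2  -0.15  0.14]
[(193.0, 200.7, 30.0), (273.3, 188.3, 23.0), (264.9, 201.4, 30.0), (208.0, 210.5, 29.0), (248.8, 210.9, 30.0), (228.2, 214.2, 29.0)]
[(193.2, 201.9, 13.0), (273.3, 188.3, 26.0), (264.9, 201.3, 30.0), (208.4, 210.8, 24.0), (248.8, 210.9, 29.0), (228.2, 214.1, 30.0)]
```

View pics/c5.png

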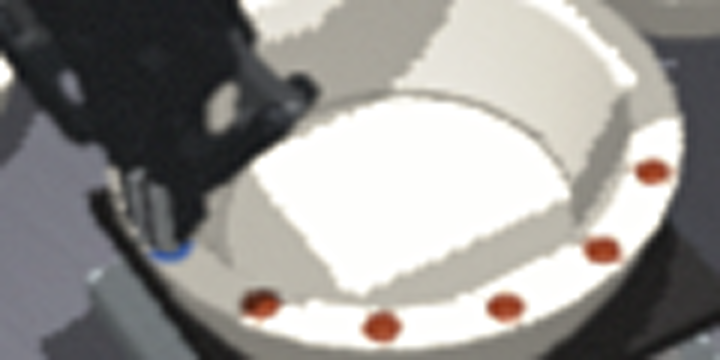

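The tip now covers the upper half of the blue dot, still with no force. The lower edge of the tip moves about 2 px per mm in the crop, so a few mm remain.

Call:
{"fn": "move_arm", "kwargs": {"motion": "0 0 -0.05 0 0 0; 0 0 -0.1 0 0 0; 0 0 -0.15 0 0 0; 0 0 -0.2 0 0 0; 0 0 -0.2 0 0 0"}}

```text
time: 8.97
tool_pos: [671.6, -100.5, 112.2]
tcp_rot: [-90.0, -0.0, -161.6]
ft_force: [1.1, -0.5, 0.4]
finger_gap: -0.2
```

```bash
python3 f.py 8
```

```text
9.3667 [ 671.8 -100.6  112.5] [ 0.    0.04 -0.06]
[(193.0, 200.7, 30.0), (273.3, 188.3, 23.0), (264.9, 201.4, 30.0), (208.0, 210.5, 29.0), (248.8, 210.9, 30.0), (228.2, 214.2, 29.0)]
[(193.8, 201.8, 8.0), (273.3, 188.3, 25.0), (264.9, 201.3, 30.0), (208.4, 210.8, 24.0), (248.8, 210.9, 29.0), (228.2, 214.1, 30.0)]
```

Call:
{"fn": "move_arm", "kwargs": {"motion": "0 0 -0.05 0 0 0; 0 0 -0.1 0 0 0; 0 0 -0.15 0 0 0; 0 0 -0.2 0 0 0; 0 0 -0.2 0 0 0"}}

```text
time: 9.78
tool_pos: [671.8, -100.5, 110.5]
tcp_rot: [-90.0, 0.0, -161.6]
ft_force: [0.6, -0.1, 0.7]
finger_gap: -0.2
```

```bash
python3 f.py 8
```

```text
10.1833 [ 671.7 -100.6  110.5] [-0.3   0.36  0.96]
[(193.0, 200.7, 30.0), (273.3, 188.3, 23.0), (264.9, 201.4, 30.0), (208.0, 210.5, 29.0), (248.8, 210.9, 30.0), (228.2, 214.2, 29.0)]
[(273.3, 188.3, 23.0), (264.9, 201.4, 29.0), (208.4, 210.9, 22.0), (248.8, 210.9, 28.0), (228.1, 214.2, 30.0)]
```

Contact: 0.96 N upward, which matches the stand's 1 N preload, and the blue dot is completely hidden under the tip. I'll press slightly more and look.

Call:
{"fn": "move_arm", "kwargs": {"motion": "0 0 -0.05 0 0 0; 0 0 -0.1 0 0 0; 0 0 -0.15 0 0 0; 0 0 -0.15 0 0 0"}}

```text
time: 10.52
tool_pos: [671.7, -100.6, 108.8]
tcp_rot: [-90.0, 0.0, -161.6]
ft_force: [-0.5, -0.3, 1.4]
finger_gap: -0.1
```

```bash
python3 f.py 10 pics/c6.png
```

```text
11.0167 [ 671.7 -100.6  109. ] [-0.05  0.07  1.99]
[(193.0, 200.7, 30.0), (273.3, 188.3, 23.0), (264.9, 201.4, 30.0), (208.0, 210.5, 29.0), (248.8, 210.9, 30.0), (228.2, 214.2, 29.0)]
[(273.4, 188.8, 26.0), (264.8, 202.0, 29.0), (208.3, 211.5, 23.0), (248.8, 211.4, 28.0), (228.2, 214.7, 29.0)]
```

View pics/c6.png

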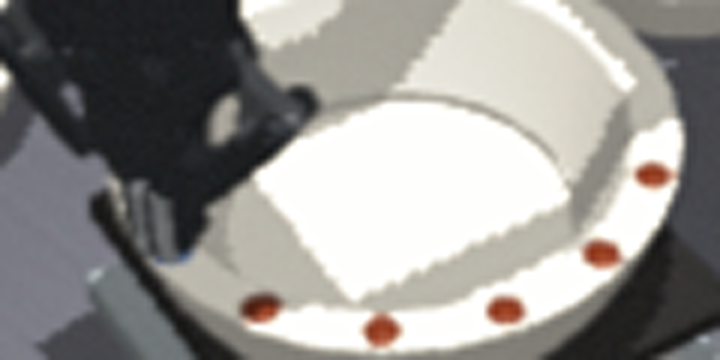

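The bowl has sunk about 1.6 mm under about 2 N. Before dragging, I'll check that the tip's centre is really over the dot by projecting the expected fingertip outline.

```bash
python3 - <<'E'
from m import *
s=load("scene0.npz")
c=np.array([671.7,-100.6]);w=np.array([.949,.316]);k=np.array([.316,-.949])
im=cv2.imread("pics/c6.png");im=cv2.resize(im[:300,:360],None,fx=2.2,fy=2,interpolation=cv2.INTER_CUBIC)
P=lambda p:(proj(s,p)+.5-[165,160])*6*[2.2,2]
for z in(131,151,171):
    q=np.array([P([*(c+a*11*w+b*14.5*k),z]) for a,b in((1,1),(1,-1),(-1,-1),(-1,1))]).astype(int)
    cv2.polylines(im,[q],True,(0,255,255),1)
    cv2.circle(im,tuple(P([*c,z]).astype(int)),3,(0,255,0),-1)
cv2.circle(im,tuple(P([671.6,-101.3,130.8]).astype(int)),5,(255,0,255),1)
cv2.imwrite("pics/c7.png",im)
E
```

```text
(no output)
```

View pics/c7.png

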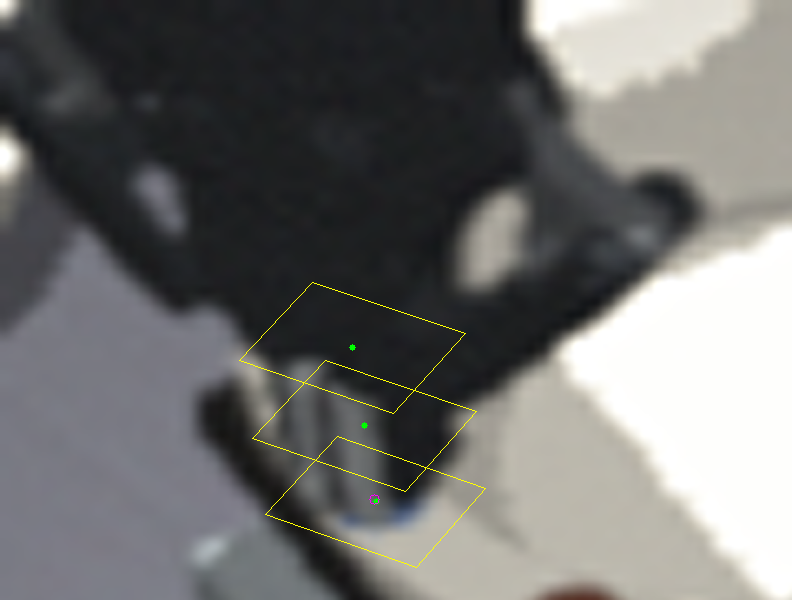

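In the overlay the rounded fingertip sits on the blue dot, with only the dot's near edge showing at about (380,515). The tip reaches past the dot's top, so it bears on the dot. I'll drag along the arc with a 2 mm bias in +x and +y to centre better, at a height that touches both dots and rim.

Call:
{"fn": "move_arm", "kwargs": {"motion": "0.1 0.1 -0.05 0 0 0; 0.2 0.15 -0.1 0 0 0; 0.2 0.4 -0.13 0 0 0; 0.2 0.7 -0.13 0 0 0; 0.2 1 -0.13 0 0 0; 0.25 1.3 -0.13 0 0 0; 0.25 1.6 -0.13 0 0 0; 0.25 1.9 -0.13 0 0 0; 0.25 2.2 -0.13 0 0 0; 0.25 2.4 -0.13 0 0 0"}}

```text
time: 11.85
tool_pos: [674.2, -76.1, 107.6]
tcp_rot: [-90.0, 0.0, -161.5]
ft_force: [0.1, -1.0, 1.9]
finger_gap: 0.2
```

```bash
python3 f.py 5
```

```text
12.1 [674.2 -76.3 107.6] [0.2  1.03 1.42]
[(193.0, 200.7, 30.0), (273.3, 188.3, 23.0), (264.9, 201.4, 30.0), (208.0, 210.5, 29.0), (248.8, 210.9, 30.0), (228.2, 214.2, 29.0)]
[(190.8, 201.3, 6.0), (273.4, 188.6, 20.0), (264.9, 201.6, 27.0), (207.9, 210.8, 22.0), (248.7, 211.1, 28.0), (228.1, 214.4, 29.0)]
```

The force is 1.4 N with about 0.7 mm sink between the dots, so the tip is on the rim and was on the dot before. On to dot 2.

Call:
{"fn": "move_arm", "kwargs": {"motion": "-0.03 0.23 0 0 0 0; -0.06 0.46 0 0 0 0; -0.1 0.69 0 0 0 0; -0.15 0.92 0 0 0 0; -0.2 1.15 0 0 0 0; -0.25 1.38 0 0 0 0; -0.3 1.6 0 0 0 0; -0.36 1.82 0 0 0 0; -0.42 2.04 0 0 0 0; -0.47 2.22 0 0 0 0"}}

```text
time: 12.93
tool_pos: [669.5, -54.0, 107.7]
tcp_rot: [-90.0, 0.0, -161.6]
ft_force: [-0.1, -1.0, 1.9]
finger_gap: -0.1
```

```bash
python3 f.py 6 pics/c8.png
```

```text
13.2333 [669.4 -54.1 107.6] [-0.04  0.94  1.87]
[(193.0, 200.7, 30.0), (273.3, 188.3, 23.0), (264.9, 201.4, 30.0), (208.0, 210.5, 29.0), (248.8, 210.9, 30.0), (228.2, 214.2, 29.0)]
[(193.2, 201.7, 26.0), (273.3, 189.3, 20.0), (264.9, 202.2, 28.0), (248.7, 211.8, 29.0), (228.3, 215.2, 23.0)]
```

View pics/c8.png

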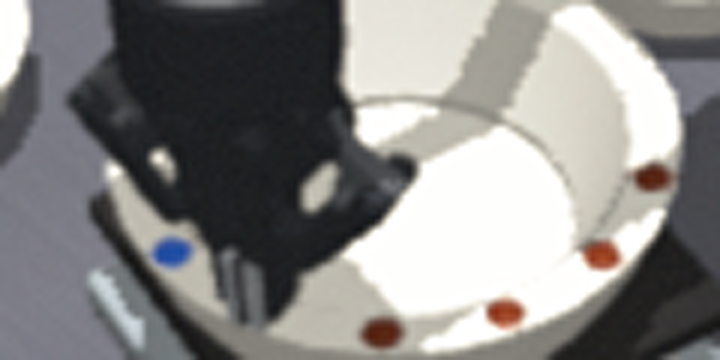

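The tip covers dot 2 with 1.9 N and about 3 mm sink, and the bowl has not shifted sideways (blue dot u is 193.2 against 193.0). On to dot 3.

Call:
{"fn": "move_arm", "kwargs": {"motion": "-0.08 0.21 0 0 0 0; -0.16 0.42 0 0 0 0; -0.25 0.63 0 0 0 0; -0.34 0.84 0 0 0 0; -0.43 1.05 0 0 0 0; -0.53 1.25 0 0 0 0; -0.63 1.45 0 0 0 0; -0.73 1.65 0 0 0 0; -0.84 1.85 0 0 0 0; -0.95 2.05 0 0 0 0"}}

```text
time: 14.07
tool_pos: [659.9, -33.7, 107.7]
tcp_rot: [-90.0, 0.0, -161.6]
ft_force: [0.4, -0.9, 0.9]
finger_gap: 0.1
```

Call:
{"fn": "move_arm", "kwargs": {"motion": "-0.13 0.18 0 0 0 0; -0.26 0.36 0 0 0 0; -0.39 0.55 0 0 0 0; -0.53 0.73 0 0 0 0; -0.67 0.91 0 0 0 0; -0.81 1.09 0 0 0 0; -0.95 1.27 0 0 0 0; -1.09 1.45 0 0 0 0; -1.24 1.62 0 0 0 0; -1.38 1.78 0 0 0 0"}}

```text
time: 14.9
tool_pos: [646.1, -15.8, 107.7]
tcp_rot: [-90.0, 0.0, -161.6]
ft_force: [0.3, -0.3, 2.5]
finger_gap: -0.1
```

```bash
python3 f.py 6
```

```text
15.2 [646.  -15.8 107.5] [-0.53  0.83  1.59]
[(193.0, 200.7, 30.0), (273.3, 188.3, 23.0), (264.9, 201.4, 30.0), (208.0, 210.5, 29.0), (248.8, 210.9, 30.0), (228.2, 214.2, 29.0)]
[(193.3, 201.6, 22.0), (273.3, 189.3, 25.0), (264.6, 201.9, 26.0), (207.5, 211.8, 25.0), (248.8, 211.9, 21.0)]
```

Dot 3 is pressed, hidden and sunk about 1 px. On to dot 4.

Call:
{"fn": "move_arm", "kwargs": {"motion": "-0.17 0.16 0 0 0 0; -0.34 0.32 0 0 0 0; -0.51 0.47 0 0 0 0; -0.69 0.62 0 0 0 0; -0.87 0.76 0 0 0 0; -1.05 0.9 0 0 0 0; -1.23 1.04 0 0 0 0; -1.41 1.18 0 0 0 0; -1.59 1.31 0 0 0 0; -1.78 1.44 0 0 0 0"}}

```text
time: 16.03
tool_pos: [628.3, -1.6, 107.7]
tcp_rot: [-90.0, 0.0, -161.6]
ft_force: [0.6, -0.3, 1.4]
finger_gap: 0.3
```

Call:
{"fn": "move_arm", "kwargs": {"motion": "-0.19 0.11 0 0 0 0; -0.39 0.23 0 0 0 0; -0.59 0.34 0 0 0 0; -0.79 0.45 0 0 0 0; -0.99 0.55 0 0 0 0; -1.2 0.65 0 0 0 0; -1.41 0.75 0 0 0 0; -1.61 0.84 0 0 0 0; -1.82 0.92 0 0 0 0; -2.02 1 0 0 0 0"}}

```text
time: 16.87
tool_pos: [607.9, 8.4, 107.6]
tcp_rot: [-90.0, -0.0, -161.6]
ft_force: [1.9, -0.8, 2.2]
finger_gap: 0.2
```

```bash
python3 f.py 6 pics/c9.png
```

```text
17.1667 [607.9   8.4 107.5] [-0.21  0.53  2.03]
[(193.0, 200.7, 30.0), (273.3, 188.3, 23.0), (264.9, 201.4, 30.0), (208.0, 210.5, 29.0), (248.8, 210.9, 30.0), (228.2, 214.2, 29.0)]
[(193.2, 201.6, 23.0), (265.7, 203.0, 12.0), (208.1, 211.5, 27.0), (228.3, 215.1, 32.0)]
```

View pics/c9.png

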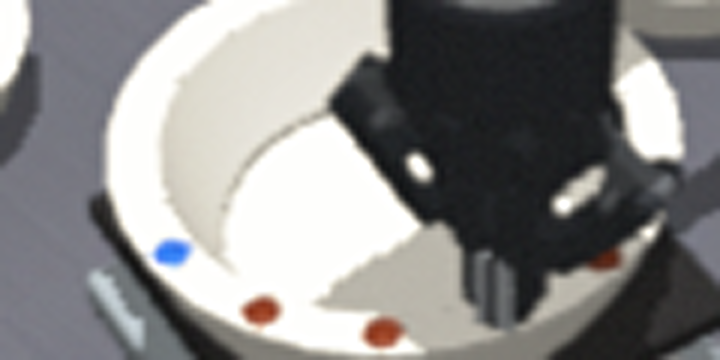

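The tip is on dot 4 (dot hidden, 2.0 N, bowl in place). On to dot 5.

Call:
{"fn": "move_arm", "kwargs": {"motion": "-0.22 0.08 0 0 0 0; -0.44 0.15 0 0 0 0; -0.66 0.22 0 0 0 0; -0.88 0.28 0 0 0 0; -1.1 0.34 0 0 0 0; -1.32 0.39 0 0 0 0; -1.54 0.43 0 0 0 0; -1.76 0.47 0 0 0 0; -1.99 0.5 0 0 0 0; -2.21 0.53 0 0 0 0"}}

```text
time: 18.0
tool_pos: [585.9, 13.6, 107.6]
tcp_rot: [-90.0, 0.0, -161.6]
ft_force: [1.2, -1.1, 1.3]
finger_gap: 0.4
```

Call:
{"fn": "move_arm", "kwargs": {"motion": "-0.22 0.02 0 0 0 0; -0.44 0.04 0 0 0 0; -0.66 0.05 0 0 0 0; -0.89 0.06 0 0 0 0; -1.11 0.06 0 0 0 0; -1.33 0.05 0 0 0 0; -1.56 0.05 0 0 0 0; -1.78 0.04 0 0 0 0; -2 0.02 0 0 0 0; -2.23 0 0 0 0 0"}}

```text
time: 18.83
tool_pos: [563.5, 13.6, 107.6]
tcp_rot: [-90.0, -0.0, -161.6]
ft_force: [1.1, -0.7, 1.8]
finger_gap: -0.2
```

```bash
python3 f.py 6
```

```text
19.1333 [563.4  13.6 107.4] [-0.71  0.16  1.98]
[(193.0, 200.7, 30.0), (273.3, 188.3, 23.0), (264.9, 201.4, 30.0), (208.0, 210.5, 29.0), (248.8, 210.9, 30.0), (228.2, 214.2, 29.0)]
[(193.2, 201.6, 23.0), (208.1, 211.5, 27.0), (248.8, 211.8, 31.0), (228.2, 215.2, 29.0)]
```

Dot 5 is done. On to dot 6.

Call:
{"fn": "move_arm", "kwargs": {"motion": "-0.22 -0.02 0 0 0 0; -0.44 -0.05 0 0 0 0; -0.67 -0.09 0 0 0 0; -0.89 -0.14 0 0 0 0; -1.11 -0.19 0 0 0 0; -1.33 -0.24 0 0 0 0; -1.56 -0.3 0 0 0 0; -1.78 -0.36 0 0 0 0; -2 -0.43 0 0 0 0; -2.23 -0.5 0 0 0 0"}}

```text
time: 19.97
tool_pos: [541.3, 8.6, 107.6]
tcp_rot: [-90.0, 0.0, -161.6]
ft_force: [0.4, 0.4, 0.5]
finger_gap: -0.2
```

Call:
{"fn": "move_arm", "kwargs": {"motion": "-0.21 -0.08 0 0 0 0; -0.41 -0.16 0 0 0 0; -0.62 -0.25 0 0 0 0; -0.82 -0.34 0 0 0 0; -1.02 -0.44 0 0 0 0; -1.22 -0.54 0 0 0 0; -1.42 -0.65 0 0 0 0; -1.62 -0.76 0 0 0 0; -1.82 -0.87 0 0 0 0; -2.02 -0.98 0 0 0 0"}}

```text
time: 20.8
tool_pos: [521.0, -1.3, 107.6]
tcp_rot: [-90.0, -0.0, -161.6]
ft_force: [-0.4, 1.1, 1.8]
finger_gap: 0.0
```

```bash
python3 f.py 6 pics/c10.png
```

```text
21.1 [521.   -1.3 107.5] [-0.56  0.13  2.25]
[(193.0, 200.7, 30.0), (273.3, 188.3, 23.0), (264.9, 201.4, 30.0), (208.0, 210.5, 29.0), (248.8, 210.9, 30.0), (228.2, 214.2, 29.0)]
[(193.2, 201.6, 23.0), (264.8, 202.3, 29.0), (208.1, 211.5, 28.0), (248.8, 211.9, 29.0), (228.2, 215.2, 29.0)]
```

View pics/c10.png

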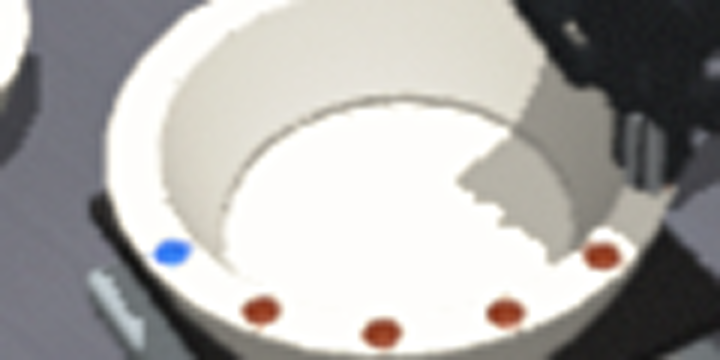

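The tip is on dot 6 (hidden at about (650,175), 2.25 N, sunk about 1 px). I'll lift straight up, then move away toward the robot.

Call:
{"fn": "move_arm", "kwargs": {"motion": "0 0 0.3 0 0 0; 0 0 0.8 0 0 0; 0 0 2 0 0 0; 0 0 4 0 0 0; 0 0 7 0 0 0; 0 0 10 0 0 0; 0 0 13 0 0 0; 0 0 15 0 0 0; 0 0 15 0 0 0; 0 0 15 0 0 0"}}

```text
time: 21.93
tool_pos: [522.5, -1.2, 260.4]
tcp_rot: [-89.9, 0.2, -161.6]
ft_force: [-0.8, 0.2, -1.9]
finger_gap: 0.3
```

Call:
{"fn": "move_arm", "kwargs": {"motion": "-2 0 0 0 0 0; -5 0 0 0 0 0; -8 0 0 0 0 0; -11 0 0 0 0 0; -13 0 0 0 0 0; -14 0 0 0 0 0; -14 0 0 0 0 0; -14 0 0 0 0 0; -14 0 0 0 0 0; -14 0 0 0 0 0"}}

```text
time: 22.77
tool_pos: [381.7, -1.2, 257.2]
tcp_rot: [-90.0, -0.0, -161.6]
ft_force: [-0.6, -0.3, -0.2]
finger_gap: 0.0
```

```bash
python3 f.py 4; python3 - <<'E'
from bench import eyes
from m import *
for n in("scene","top"):
    u=eyes.snapshot(n);a=load(n+"0.npz")
    d=cv2.absdiff(u["image"],a["image"]).max(2);cv2.imwrite("pics/f_"+n+".png",u["image"])
    print(n,(d>60).sum())
    if n=="top":
        for q in(a,u):print([tuple(float(round(x,1)) for x in e[1:]) for e in dots(q,(248,132,370,222))])
    # white/amber/brush regions change
for n,bs in(("scene",{"cup":(250,238,296,290),"brush":(138,205,172,262),"jar":(198,132,230,160)}),("top",{"cup":(208,142,244,178),"brush":(288,108,346,136)})):
    u=cv2.imread(f"pics/f_{n}.png");a=load(n+"0.npz")["image"]
    for k,(x0,y0,x1,y1) in bs.items():print(n,k,cv2.absdiff(u,a)[y0:y1,x0:x1].mean().round(1))
E
```

```text
22.9667 [381.5  -1.2 257.4] [-0.25 -0.05  0.37]
[(193.0, 200.7, 30.0), (273.3, 188.3, 23.0), (264.9, 201.4, 30.0), (208.0, 210.5, 29.0), (248.8, 210.9, 30.0), (228.2, 214.2, 29.0)]
[(192.9, 200.7, 30.0), (273.3, 188.3, 24.0), (264.9, 201.3, 30.0), (208.0, 210.5, 29.0), (248.8, 210.9, 30.0), (228.2, 214.2, 30.0)]
scene 6317
top 8315
[(294.3, 138.5, 21.0), (363.7, 136.3, 4.0), (278.1, 140.0, 11.0), (357.9, 145.2, 4.0), (264.5, 148.3, 13.0), (255.9, 161.8, 10.0), (254.1, 177.6, 11.0), (259.6, 192.8, 10.0)]
[(294.3, 138.5, 21.0), (363.7, 136.4, 4.0), (278.1, 140.0, 10.0), (264.6, 148.3, 12.0), (255.9, 161.8, 9.0), (254.1, 177.6, 10.0), (259.6, 192.8, 10.0)]
scene cup 0.9
scene brush 0.9
scene jar 0.7
top cup 1.5
top brush 1.5
```

The bowl is exactly where it started, the stand is back up, and the cup, jar and brush are unchanged in the images. Handing in.

```bash
python3 -c "
from bench import r
print(r.hand_in())"
```

```text
the job is handed in; nothing more can be done
None
```

I traced the shut fingertips along the rim from the blue dot through dots 2 to 5 to the last brown dot. I then lifted the hand straight up, drew it back and handed the job in at about 23 s.

- **Touch:** At each of the six dots the tip hid the dot. The averaged force was about 1.6–2.3 N and the stand sank about 2–3 mm. Between dots the readings were 0.5–1.4 N on the rim, so the trace may have been very light or momentarily broken between dots 5 and 6 (one noisy reading of 0.5 N).
- **After the trace:** All six dots are back within about 0.1 px of their starting places in both views. The cup and brush areas look unchanged in both views, and the jar area in the scene view, the only one I compared for it. The force at the wrist is about zero.
- **Disagreement:** First contact came with the reported TCP about 22 mm below the dot's top. The shut fingertips therefore end short of the stated TCP, and I set the tracing height by force and pictures instead. The tip may also sit a few mm off the tool axis, so I added a 2 mm bias in x and y.
- **Failed check:** I could not view the final picture because the 12-picture limit was reached, so the end state was checked numerically only.

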